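Lay out the staining tray

ROBOT

A 7-joint arm with a two-finger parallel gripper is mounted at the origin on the work surface. World frame = base frame: x ahead of the robot, y to its left, z up, the work surface at z = 0. Lengths are in m, angles in rad, forces in N, time in s.
With the tool pointing down it reaches from about 0.425 to 0.825 m from the base axis. Payload 3.6 kg.
Tool frame: the origin (TCP) lies midway between the tips of the shut fingers; the grasp point (between the pads) lies 19 mm behind it (grip_point_offset is the distance from the TCP to the grasp point, in m); z points along the fingers, x is the direction in which the jaws open and shut, and the axes are right-handed (so a half turn about z gives the same grasp; the last joint's range is limited). The gripper opens to 93 mm and grips with 3 to 60 N. Pads are 15 mm wide; open, the fingers measure 128 mm over their backs; the gripper's body (75 mm by 188 mm) begins 65 mm behind the grasp point.
Start: joints at [1.31, 0.615, -0.013, 1.423, 0.008, 1.103, -0.04], TCP at [0.151, -0.632, 0.219] pointing down, gripper open.
Joint ranges: [-3.12, 3.12], [-0.3, 2.06], [-1.34, 1.32], [0.26, 2.42], [-1.36, 4.5], [0.01, 1.98], [-2.84, 2.84]. Speed limits (rad/s): [2.79, 2.79, 3.14, 3.14, 3.14, 3.14, 3.14].

INTERFACE

Orientations are given as [roll, pitch, yaw] about the fixed x, y, z axes, in that order (R = Rz(yaw) Ry(pitch) Rx(roll)).
In Python, from cell import * gives the robot as it stands.
- The arm moves only by the shell command python3 -m handwheel 'ROWS' [FORCE]. ROWS is JSON, a list of rows, each a list of 7 numbers: the gripper's target within -1 to 1 (shut at 1, half-way at 0, fully open at -1), then the shift along the tool's x, y, z in cm, then the turn, a rotation vector about the tool's x, y, z in degrees. A call has 1 to 8 rows; each row is the pose to reach, as a shift and turn from the pose commanded when the call began, along the tool's axes at that moment; what a row does not reach only later rows make up. A row lasts 1/12 s, in which the tool goes at most 41.7 mm and 7.16 degrees, less where a joint would pass 70% of its speed; a pose out of reach is approached as far as the arm can. A call with a gripper value outside its range is refused whole. The fingers move at their own pace and stop on an object; FORCE is the grip in N (left out, the last holds). Time passes only in rows, so rows that repeat a pose let the fingers close. It gives the time, the measured TCP pose, the force and the opening at its end, in the units of the state.
- state(): the state, without advancing time (a new reading comes with each control period).
- grab_frame(name): name is "side" or "top" or "wrist"; returns (picture, depth): 420x560x3 uint8, blue, green, red; 420x560 float32, m along the optical axis (not along the pixel's ray), 0 where there is no reading.
- get_calibration(name): a dict with "fx", "fy", "cx", "cy" (pixels), "pose" (4x4, takes a point from camera to world coordinates). Camera axes: x right, y down, z forward; pixel columns grow to the right and rows downward; lengths in m; the calibration is good to about 2 mm. The wrist camera is an equidistant fisheye: a pixel r from the principal point sees the ray r / f radians off the axis. A picture is of the moment at which its call begins: read the wrist's pose just before it. get_calibration takes no time and is no camera call; for the wrist camera it gives the pose at the moment of the call.
- finish_job(): hands the job in, once; it reports no verdict.
The state is a dict: "time": time; "joint_pos": joint angles; "joint_velocities": joint speeds; "effort": joint torques, N m; "tool_pos": TCP position; "tool_rot": TCP orientation; "force": force on the tool from outside, world axes, zero at the start; "torque": the same for the moment, N m; "width": finger opening in m.
Only numpy, scipy, OpenCV 4.12 (cv2) and the standard library are available. Lean on these libraries where they do the work, as an engineer would, in place of code of your own. Each camera call takes 0.05 s, during which the arm holds its last target. There are 200 camera calls.

TASK

Lay out the dissecting tray for staining: stand the red-lidded specimen pot in the middle of the white tile with the covered dish flat and centred on top of the pot, and the steel beaker in the middle of the cork mat. Stand the amber bottle on the tray bed midway between the tile and the cork mat, and the blue jar on the tray bed directly behind the cork mat (on the side away from the robot, square to the tray), off the mat with a gap of 1 to 3 cm between jar and mat edge. Leave all five upright and let go, and do not disturb the yellow slide box or the white wash bottle.

Things in the scene. Friction and masses are not known exactly. Their poses are not given: they have to be found in the camera images.
- tray: Fixed shallow aluminium dissecting tray, brown wax bed, 230 (its x) by 330 mm (its y), turned up to 0.25 rad; bed 6 mm, thin rim 14 mm above the bench. Origin: at bench height, midway between the centres of tile and mat; the tray reaches 75 mm to the near, 155 mm to the far side of it. x points across the tray away from the robot, y along its long edge to the robot's left.
- tile: Fixed white ceramic tile, 80 x 80 mm, 4 mm thick, lying on the tray bed with its edges square to the tray, 100 mm to the left or right of the tray origin. Origin: centre of its underside, 6 mm above the bench (its top is at 10 mm). Axes parallel to the tray's.
- mat: Fixed round cork mat, 80 mm diameter, 4 mm thick, lying on the tray bed 100 mm from the tray origin on the other side from the tile. Origin: centre of its underside, 6 mm above the bench (its top is at 10 mm). Axes parallel to the tray's: x points away from the robot.
- pot: Loose specimen pot, white with a flat red lid, 45 mm high; body 50 mm diameter, lid 52 mm diameter and 11 mm thick. About 100 g. Stands on the bench. Origin: centre of its underside, z up.
- dish: Loose covered flat round dish, pale with a pink disc on top, 60 mm diameter, 16 mm high, rigid and closed. About 50 g. Lies on the bench, pink side up. Origin: centre of its underside, z up.
- beaker: Loose open straight-sided steel beaker, 50 mm outer diameter, 60 mm high, wall 3 mm. About 110 g. Stands on the bench. Origin: centre of its underside, z up.
- bottle: Loose amber glass bottle with a black cap: body 40 mm diameter up to 56 mm, then a shoulder and a 23 mm cap, 82 mm high in all. About 120 g. Stands on the bench. Origin: centre of its underside, z up.
- jar: Loose blue plastic jar with a blue lid, 44 mm diameter (lid 42 mm), 58 mm high. About 120 g. Stands on the bench. Origin: centre of its underside, z up.
- slidebox: Bystander: loose closed yellow slide box, 92 x 92 mm, 34 mm high, beyond the tray to the right. Origin: centre of its underside.
- wash: Bystander: loose white wash bottle with a green cap, 60 mm diameter, 150 mm high, beyond the tray to the left. Origin: centre of its underside.
Mind the look-alikes: they are no part of the job. Of the things that look like the pot, the largest one is meant.

How it is judged:
At the end, for the whole second after the job is handed in: Pot on tile and beaker on mat within 12 mm of centre; dish on pot within 12 mm of its axis; bottle on bed within 15 mm of midway; jar on bed, axis 61-97 mm behind the mat centre along tray x, within 15 mm sideways; all upright within 0.1 rad, released, at rest (horizontal distance between pot and tile below 0.012 m and z of pot in the frame of tile between 0.001 and 0.007 m and horizontal distance between dish and pot below 0.012 m and z of dish in the frame of pot between 0.042 and 0.048 m and horizontal distance between beaker and mat below 0.012 m and z of beaker in the frame of mat between 0.001 and 0.007 m and horizontal distance between bottle and tray below 0.015 m and z of bottle in the frame of tray between 0.003 and 0.009 m and x of jar in the frame of mat between 0.0605 and 0.097 m and y of jar in the frame of mat between -0.015 and 0.015 m and z of jar in the frame of mat between -0.003 and 0.003 m and angle between each of pot, dish, beaker, bottle, jar's own z axis and vertical below 0.1 rad and linear speed of each of pot, dish, beaker, bottle, jar below 0.02 m/s); the robot touches nothing.
It fails at once if the slide box is moved more than 15 mm or the wash bottle is moved more than 15 mm or tipped (distance of any of slidebox, wash from where it was at the start of the episode above 0.015 m or angle between wash's own z axis and vertical above 0.3 rad).
It also fails if it takes over 128 s, if anything falls off the work surface, if the arm or the gripper's body presses on something with over 40 N, if the wrist force passes 120 N, or if a joint passes its speed limit or range.

## Working session

There is one attempt and no reset: what is moved stays moved. The work goes in short steps, Python scripts to look and compute and a shell command to move; the robot and the scene stay as the last step left them, time stands still between calls to the robot, and variables do not carry over. Pictures are saved under pics/ and viewed, about 12 in all and at most 16, crops included, and the job is handed in when it is done.

```bash
ls; mkdir -p pics; python3 - <<'E'
from cell import *
import cv2,numpy as np
s=state();print(s['time'],s['tool_pos'],s['tool_rot'],s['width'])
for n in('top','side'):
    p,d=grab_frame(n);cv2.imwrite(f'pics/{n}0.png',p);np.save(f'pics/{n}0d.npy',d)
    c=get_calibration(n);print(n,c['fx'],c['cx'],c['cy'],np.round(c['pose'],3).tolist())
E
```

```text
pics
0.0 [ 0.15041678 -0.63155372  0.21750086] [ 3.14157626e+00  2.53548738e-03 -1.33694056e+00] 0.09282092045872849
top 384.7974211270916 282.8106585935956 208.72865313144752 [[0.003, -0.994, 0.107, 0.487], [-1.0, -0.004, -0.008, 0.044], [0.008, -0.107, -0.994, 0.947], [0.0, 0.0, 0.0, 1.0]]
side 458.304563715855 272.9912942472463 216.3132518550076 [[0.973, -0.148, 0.179, 0.408], [-0.232, -0.662, 0.713, -0.703], [0.013, -0.735, -0.678, 0.778], [0.0, 0.0, 0.0, 1.0]]
```

View pics/top0.png

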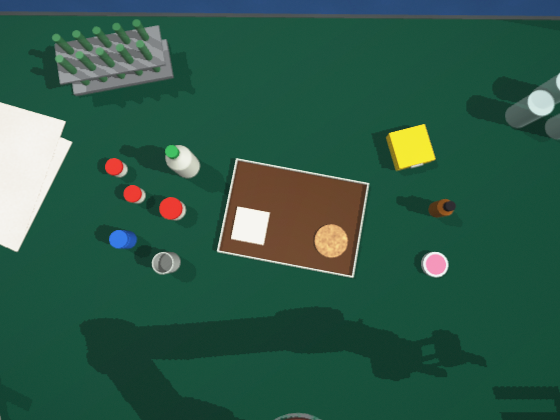

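View pics/side0.png

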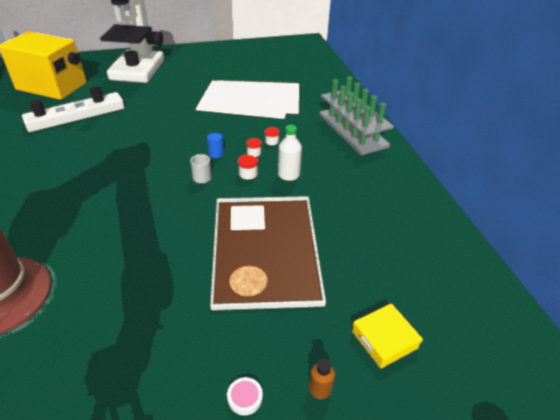

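```bash
cat > h.py <<'E'
from cell import *
import cv2,numpy as np
from scipy.spatial.transform import Rotation as R
def ray(n,u,v,z,c=None):
    c=c or get_calibration(n);P=np.array(c['pose'])
    x=(u-c['cx'])/c['fx'];y=(v-c['cy'])/c['fy'];r=np.array([x,y,1.])
    if n=='wrist':
        t=np.hypot(x,y);r=np.array([x/t*np.sin(t),y/t*np.sin(t),np.cos(t)]) if t>0 else r
    d=P[:3,:3]@r;o=P[:3,3];return o+d*(z-o[2])/d[2]
def blobs(img,lo,hi,amin=60):
    h=cv2.cvtColor(img,cv2.COLOR_BGR2HSV);m=cv2.inRange(h,np.array(lo),np.array(hi))
    m=cv2.morphologyEx(m,cv2.MORPH_CLOSE,np.ones((3,3)))
    cs,_=cv2.findContours(m,cv2.RETR_EXTERNAL,cv2.CHAIN_APPROX_NONE)
    return sorted([c for c in cs if cv2.contourArea(c)>amin],key=cv2.contourArea,reverse=True)
def go(x,y,yaw=None,s=None):
    "shift in cm along tool x,y and turn about tool z (deg) to reach world x,y,yaw"
    s=s or state();r=R.from_euler('xyz',s['tool_rot']);p=np.array(s['tool_pos'])
    t=r.inv().apply(np.array([x,y,p[2]])-p)*100
    a=0 if yaw is None else -np.degrees((yaw-s['tool_rot'][2]+np.pi/2)%np.pi-np.pi/2)
    print('tcp',p.round(4),'rot',np.round(s['tool_rot'],3),'-> shift cm',t.round(2),'turn z',round(a,1))
E
python3 - <<'E'
from h import *
T=cv2.imread('pics/top0.png');S=cv2.imread('pics/side0.png')
col=dict(red=([0,170,110],[6,255,255],.045),blue=([108,170,120],[125,255,255],.058),yellow=([22,180,150],[32,255,255],.034),green=([55,180,90],[75,255,255],.15),pink=([160,60,150],[178,200,255],.016),cork=([8,80,150],[20,200,255],.01),white=([0,0,200],[180,40,255],.01))
for k,(lo,hi,z) in col.items():
  for n,I in(('top',T),('side',S)):
    for c in blobs(I,lo,hi,40)[:5]:
        (u,v),r=cv2.minEnclosingCircle(c);rr=cv2.minAreaRect(c);q=ray(n,*rr[0],z)
        print(k,n,'px',np.round(rr[0]),'area',cv2.contourArea(c),'r',round(r,1),'xy',q[:2].round(3),'ang',round(rr[2],1) if k=='white' else '')
a=cv2.resize(T[140:290,85:205],None,fx=4,fy=4,interpolation=cv2.INTER_CUBIC)
b=cv2.resize(T[180:290,395:475],None,fx=4,fy=4,interpolation=cv2.INTER_CUBIC)
b=cv2.copyMakeBorder(b,0,600-b.shape[0],0,0,cv2.BORDER_CONSTANT)
cv2.imwrite('pics/crop1.png',np.hstack([a,b]))
E
```

```text
red top px [170. 208.] area 366.0 r 11.4 xy [0.586 0.302] ang 
red top px [114. 166.] area 216.0 r 8.9 xy [0.685 0.44 ] ang 
red top px [132. 193.] area 215.0 r 8.9 xy [0.62  0.392] ang 
red side px [248. 161.] area 178.0 r 9.6 xy [0.585 0.298] ang 
red side px [254. 143.] area 89.0 r 6.8 xy [0.618 0.38 ] ang 
red side px [272. 132.] area 77.0 r 6.6 xy [0.682 0.428] ang 
blue top px [122. 238.] area 368.5 r 13.2 xy [0.513 0.406] ang 
blue side px [215. 146.] area 278.0 r 12.0 xy [0.508 0.371] ang 
yellow top px [412. 146.] area 1338.5 r 26.0 xy [ 0.74  -0.276] ang 
yellow side px [44. 65.] area 3839.0 r 45.9 xy [-0.028  1.059] ang 
yellow side px [386. 334.] area 2419.5 r 35.0 xy [ 0.736 -0.284] ang 
green side px [290. 128.] area 53.0 r 5.7 xy [0.694 0.272] ang 
pink top px [436. 264.] area 287.0 r 10.1 xy [ 0.455 -0.331] ang 
pink side px [244. 394.] area 523.5 r 13.6 xy [ 0.455 -0.33 ] ang 
cork top px [331. 240.] area 830.5 r 16.8 xy [ 0.511 -0.081] ang 
cork side px [248. 281.] area 901.0 r 19.2 xy [ 0.511 -0.081] ang 
white top px [ 35. 176.] area 6585.0 r 74.2 xy [0.665 0.645] ang 0.0
white top px [250. 225.] area 1019.5 r 22.6 xy [0.547 0.116] ang 11.3
white top px [540. 102.] area 457.5 r 13.0 xy [ 0.862 -0.617] ang 90.0
white top px [435. 264.] area 450.5 r 12.7 xy [ 0.455 -0.332] ang 90.0
white top px [188. 160.] area 355.5 r 15.4 xy [0.708 0.273] ang 18.4
white side px [280.  19.] area 3293.5 r 51.5 xy [0.957 1.41 ] ang 90.0
white side px [248.  99.] area 2913.0 r 52.0 xy [0.663 0.699] ang 2.0
white side px [ 73. 111.] area 1307.0 r 49.9 xy [0.091 0.741] ang 76.0
white side px [244. 396.] area 953.5 r 18.4 xy [ 0.455 -0.331] ang 90.0
white side px [135.  69.] area 719.0 r 28.7 xy [0.293 1.015] ang 82.3
```

View pics/crop1.png

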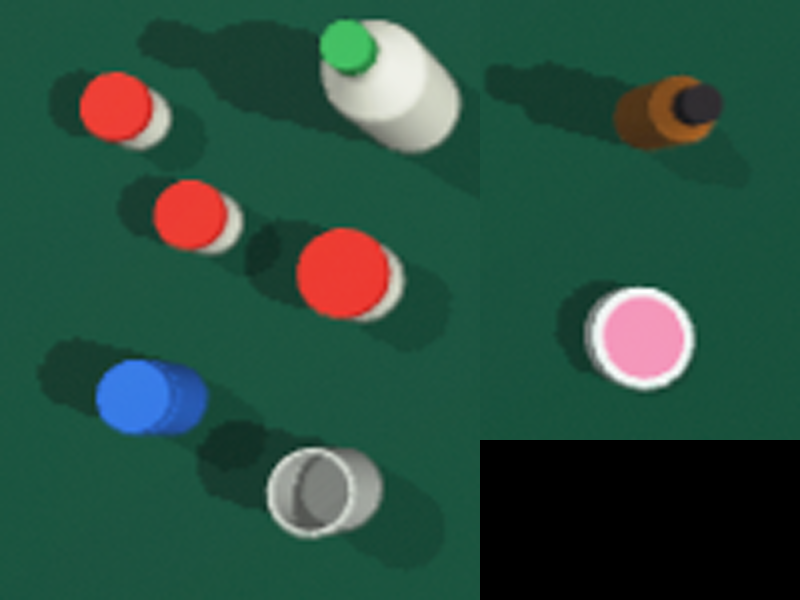

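The three red-lidded pots are at top pixels (116,168), (134,195) and (172,209). The one at (172,209) has the largest lid (area 366 against 216), and the crop confirms it, so that is the pot.

```bash
python3 - <<'E'
from h import *
for n,u,v,z in(('jar',118.5,239.3,.058),('beaker',162.5,263,.06),('bottle',449.5,206,.082),('pot',170.5,208,.045),('wash',172,151.5,.15)): print(n,ray('top',u,v,z).round(3))
go(.455,-.331,-np.pi/2)
E
```

```text
jar [0.511 0.414 0.058]
beaker [0.457 0.311 0.06 ]
bottle [ 0.588 -0.341  0.082]
pot [0.585 0.301 0.045]
wash [0.694 0.272 0.15 ]
tcp [ 0.1504 -0.6316  0.2176] rot [ 3.142e+00  2.000e-03 -1.337e+00] -> shift cm [-22.19 -36.59   0.05] turn z 13.4
```

```bash
python3 - <<'E'
from h import *
go(.588,-.341,-.181)
E
```

```text
tcp [ 0.1504 -0.6316  0.2176] rot [ 3.142e+00  2.000e-03 -1.337e+00] -> shift cm [-1.813e+01 -4.930e+01  4.000e-02] turn z -66.2
```

```bash
python3 -m handwheel '[[-1,-18.1,-49.3,0,0,0,-66],[-1,-18.1,-49.3,0,0,0,-66],[-1,-18.1,-49.3,0,0,0,-66],[-1,-18.1,-49.3,0,0,0,-66],[-1,-18.1,-49.3,0,0,0,-66],[-1,-18.1,-49.3,0,0,0,-66],[-1,-18.1,-49.3,0,0,0,-66],[-1,-18.1,-49.3,0,0,0,-66]]'
python3 -c "
from h import *
go(.588,-.341,-.181)"
```

```text
time: 0.77
tool_pos: [0.4295, -0.4466, 0.2184]
tool_rot: [-3.141, 0.001, -0.331]
force: [0.2, -0.2, 0.2]
width: 0.0929
tcp [ 0.4295 -0.4466  0.2184] rot [-3.141e+00  1.000e-03 -3.310e-01] -> shift cm [ 1.156e+01 -1.513e+01 -1.000e-02] turn z -8.6
```

```bash
python3 -m handwheel '[[-1,11.5,-15.1,0,0,0,-8.6],[-1,11.5,-15.1,0,0,0,-8.6],[-1,11.5,-15.1,0,0,0,-8.6],[-1,11.5,-15.1,0,0,0,-8.6],[-1,11.5,-15.1,0,0,0,-8.6],[-1,11.5,-15.1,0,0,0,-8.6],[-1,11.5,-15.1,0,0,0,-8.6]]'
python3 -c "
from h import *
go(.588,-.341,-.181)
p,d=grab_frame('wrist');cv2.imwrite('pics/w1.png',p);c=get_calibration('wrist');print(c['fx'],c['cx'],c['cy'],np.round(c['pose'],3).tolist())"
```

```text
time: 1.35
tool_pos: [0.5878, -0.3414, 0.2176]
tool_rot: [-3.14, 0.001, -0.183]
force: [-0.9, -0.8, -0.3]
width: 0.0929
tcp [ 0.5878 -0.3414  0.2176] rot [-3.14e+00  1.00e-03 -1.83e-01] -> shift cm [ 0.02 -0.05  0.  ] turn z -0.1
325.19226210127806 272.5295799511283 209.44540977675624 [[0.983, -0.176, -0.059, 0.602], [-0.186, -0.938, -0.293, -0.261], [-0.004, 0.299, -0.954, 0.383], [0.0, 0.0, 0.0, 1.0]]
```

View pics/w1.png

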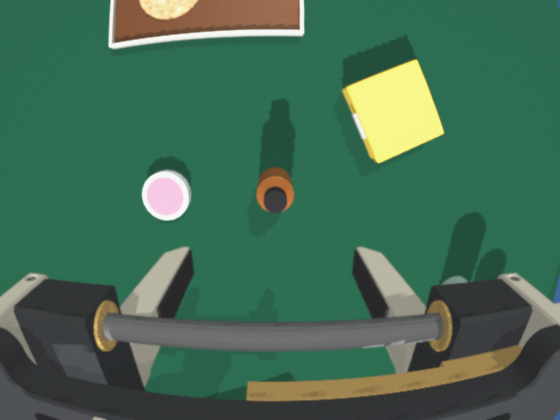

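```bash
python3 -c "
from h import *
p=cv2.imread('pics/w1.png')
print('bottle',ray('wrist',275,199,.082),'base',ray('wrist',278,176,.0))
c=blobs(p,[150,20,150],[178,200,255])
print([(cv2.minEnclosingCircle(k)[0],ray('wrist',*cv2.minEnclosingCircle(k)[0],.016)) for k in c])
q=ray('wrist',275,199,.082);go(q[0],q[1],-.181)"
```

```text
bottle [ 0.58787673 -0.34388908  0.082     ] base [ 0.59278225 -0.33889456  0.        ]
[((164.42442321777344, 195.8488311767578), array([ 0.45378634, -0.33288752,  0.016     ]))]
tcp [ 0.5862 -0.3439  0.2178] rot [ 3.141e+00  2.000e-03 -1.870e-01] -> shift cm [ 0.17 -0.03 -0.  ] turn z -0.3
```

```bash
python3 -m handwheel '[[-1,0.1,0,19.7,0,0,0],[-1,0.1,0,19.7,0,0,0],[-1,0.1,0,19.7,0,0,0],[-1,0.1,0,19.7,0,0,0],[-1,0.1,0,19.7,0,0,0],[-1,0.1,0,19.7,0,0,0]]' && python3 -m handwheel '[[1,0,0,0,0,0,0],[1,0,0,0,0,0,0],[1,0,0,0,0,0,0],[1,0,0,0,0,0,0],[1,0,0,0,0,0,0],[1,0,0,0,0,0,0],[1,0,0,0,0,0,0],[1,0,0,0,0,0,0]]' 25
```

```text
time: 1.9
tool_pos: [0.5801, -0.344, 0.014]
tool_rot: [-3.139, 0.016, -0.19]
force: [-0.9, 0.8, -1.3]
width: 0.0934
time: 2.57
tool_pos: [0.588, -0.3437, 0.0221]
tool_rot: [3.141, -0.0, -0.187]
force: [0.3, 0.8, -0.3]
width: 0.0441
```

```bash
python3 -m handwheel '[[1,0,0,0,0,0,0],[1,0,0,0,0,0,0],[1,0,0,0,0,0,0],[1,0,0,0,0,0,0]]' && python3 -m handwheel '[[1,0,0,-2,0,0,0],[1,0,0,-5,0,0,0],[1,0,0,-8,0,0,0],[1,0,0,-10,0,0,0],[1,0,0,-10,0,0,0]]'
python3 -c "
from h import *
go(.529,.0175,-.181)"
```

```text
time: 2.9
tool_pos: [0.5884, -0.3438, 0.022]
tool_rot: [3.142, -0.001, -0.187]
force: [0.3, -0.2, 1.3]
width: 0.0396
time: 3.32
tool_pos: [0.5904, -0.3448, 0.1265]
tool_rot: [3.139, -0.008, -0.187]
force: [-0.0, -0.2, -0.7]
width: 0.0395
tcp [ 0.5904 -0.3448  0.1265] rot [ 3.139 -0.008 -0.187] -> shift cm [-12.77 -34.45  -0.18] turn z -0.4
```

```bash
python3 -m handwheel '[[1,-1,-3,0,0,0,0],[1,-2,-6,0,0,0,0],[1,-4,-10,0,0,0,0],[1,-5,-14,0,0,0,0],[1,-6.5,-18,0,0,0,0],[1,-8,-22,0,0,0,0],[1,-9.5,-26,0,0,0,0],[1,-11,-29,0,0,0,0]]' && python3 -m handwheel '[[1,-1,-3,0,0,0,0],[1,-1.6,-5,0,0,0,0],[1,-1.6,-5.4,0,0,0,0],[1,-1.6,-5.4,0,0,0,0],[1,-1.6,-5.4,0,0,0,0],[1,-1.6,-5.4,0,0,0,0],[1,-1.6,-5.4,0,0,0,0]]'
python3 -c "
from h import *
go(.529,.0175,-.181)
p,d=grab_frame('wrist');cv2.imwrite('pics/w2.png',p);
p,d=grab_frame('top');cv2.imwrite('pics/t2.png',p);go(.529,.0175,-.181)"
```

```text
time: 3.98
tool_pos: [0.532, -0.0358, 0.1203]
tool_rot: [-3.141, 0.003, -0.186]
force: [0.6, 0.2, -1.0]
width: 0.0396
time: 4.57
tool_pos: [0.5279, 0.0153, 0.1212]
tool_rot: [3.14, 0.001, -0.191]
force: [0.6, -0.1, -2.0]
width: 0.0396
tcp [0.5279 0.0153 0.1212] rot [ 3.14e+00  1.00e-03 -1.91e-01] -> shift cm [ 0.07 -0.24 -0.  ] turn z -0.5
tcp [0.528  0.016  0.1215] rot [ 3.141  0.    -0.19 ] -> shift cm [ 0.07 -0.17 -0.  ] turn z -0.5
```

View pics/w2.png

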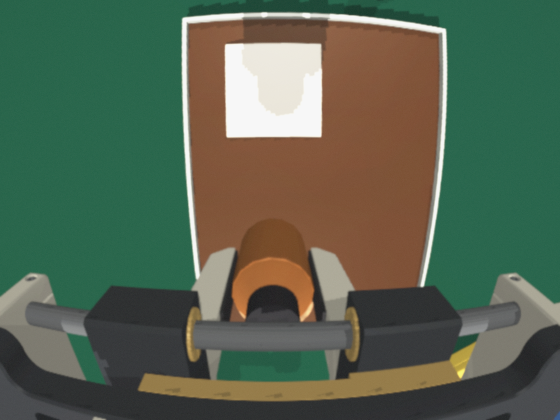

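```bash
python3 -c "
from h import *
q=np.array([ray('wrist',u,v,.01)[:2] for u,v in((226,44),(320,44),(322,136),(227,137))]);print(q.mean(0),np.linalg.norm(q-np.roll(q,1,0),axis=1))
e=q[1]-q[0];f=q[2]-q[3];print(np.arctan2(e[1],e[0]),np.arctan2(f[1],f[0]))"
python3 -m handwheel '[[1,0.1,-0.2,2,0,0,0],[1,0.1,-0.2,4,0,0,0],[1,0.1,-0.2,6,0,0,0],[1,0.1,-0.2,7.5,0,0,0],[1,0.1,-0.2,8.3,0,0,0],[1,0.1,-0.2,8.8,0,0,0],[1,0.1,-0.2,9.1,0,0,0],[1,0.1,-0.2,9.2,0,0,0]]' && python3 -m handwheel '[[1,0,0,0,0,0,0],[1,0,0,0,0,0,0],[1,0,0,0,0,0,0]]'
```

```text
[0.5479348  0.11658599] [0.08049804 0.07868062 0.0795982  0.08090231]
-0.18949378400112799 -0.1779299965874366
time: 5.33
tool_pos: [0.5297, 0.0193, 0.0298]
tool_rot: [-3.141, -0.001, -0.187]
force: [-0.2, -0.3, -1.1]
width: 0.04
time: 5.58
tool_pos: [0.5298, 0.0195, 0.0304]
tool_rot: [-3.141, -0.001, -0.187]
force: [-0.2, 1.0, -0.4]
width: 0.0397
```

```bash
python3 -m handwheel '[[1,0,0.1,0.1,0,0,0],[1,0,0.1,0.15,0,0,0],[1,0,0.1,0.15,0,0,0],[-1,0,0.1,0.1,0,0,0],[-1,0,0.1,0.1,0,0,0],[-1,0,0.1,0.1,0,0,0],[-1,0,0.1,0.1,0,0,0],[-1,0,0.1,0.1,0,0,0]]' && python3 -m handwheel '[[-1,0,0,0,0,0,0],[-1,0,0,0,0,0,0],[-1,0,0,0,0,0,0],[-1,0,0,-3,0,0,0],[-1,0,0,-7,0,0,0],[-1,0,0,-11,0,0,0],[-1,0,0,-15,0,0,0],[-1,0,0,-19,0,0,0]]'
python3 -c "
from h import *
go(.585,.301,-.181);go(.457,.311,-.181)"
```

```text
time: 6.25
tool_pos: [0.5292, 0.0186, 0.0288]
tool_rot: [-3.141, -0.0, -0.187]
force: [0.5, -0.2, 0.4]
width: 0.0683
time: 6.92
tool_pos: [0.5285, 0.0185, 0.2206]
tool_rot: [-3.142, 0.0, -0.187]
force: [0.5, 0.1, 0.2]
width: 0.0928
tcp [0.5285 0.0185 0.2206] rot [-3.142  0.    -0.187] -> shift cm [  0.31 -28.81   0.  ] turn z -0.3
tcp [0.5285 0.0185 0.2206] rot [-3.142  0.    -0.187] -> shift cm [-1.246e+01 -2.742e+01  1.000e-02] turn z -0.3
```

```bash
python3 -m handwheel '[[-1,0.3,-28.8,0,0,0,-90],[-1,0.3,-28.8,0,0,0,-90],[-1,0.3,-28.8,0,0,0,-90],[-1,0.3,-28.8,0,0,0,-90],[-1,0.3,-28.8,0,0,0,-90],[-1,0.3,-28.8,0,0,0,-90],[-1,0.3,-28.8,0,0,0,-90],[-1,0.3,-28.8,0,0,0,-90]]' && python3 -m handwheel '[[-1,0,0,0,0,0,-34],[-1,0,0,0,0,0,-34],[-1,0,0,0,0,0,-34],[-1,0,0,0,0,0,-34],[-1,0,0,0,0,0,-34],[-1,0,0,0,0,0,-34],[-1,0,0,0,0,0,-34]]'
python3 -c "
from h import *
go(.585,.301,1.39);print(state()['joint_pos'])
p,d=grab_frame('wrist');cv2.imwrite('pics/w3.png',p)
for c in blobs(p,[0,150,100],[6,255,255])[:3]:
    m=cv2.minEnclosingCircle(c);q=ray('wrist',*m[0],.045);print(m,q);go(q[0],q[1],1.39)"
```

```text
time: 7.58
tool_pos: [0.5826, 0.3117, 0.2183]
tool_rot: [-3.134, -0.005, 0.83]
force: [-0.4, 1.6, 0.4]
width: 0.0925
time: 8.17
tool_pos: [0.5855, 0.3006, 0.2183]
tool_rot: [-3.141, 0.0, 1.404]
force: [0.5, -0.7, 0.4]
width: 0.0928
tcp [0.5855 0.3006 0.2183] rot [-3.141  0.     1.404] -> shift cm [ 0.03 -0.05  0.  ] turn z 0.8
[-0.12565421  0.72193125 -0.73153865  1.38255161  0.4887422   1.22169299
  0.50503714]
((273.1986083984375, 188.9330291748047), 24.53809928894043) [0.58437416 0.30193544 0.045     ]
tcp [0.5855 0.3007 0.2185] rot [-3.141  0.     1.404] -> shift cm [ 0.1  -0.13  0.  ] turn z 0.8
((359.8636474609375, 204.10606384277344), 17.864044189453125) [0.61688158 0.39413506 0.045     ]
tcp [0.5855 0.3007 0.2185] rot [-3.141  0.     1.404] -> shift cm [ 9.74  1.55 -0.  ] turn z 0.8
((399.4347839355469, 247.56521606445312), 16.416810989379883) [0.67941338 0.43969167 0.045     ]
tcp [0.5855 0.3007 0.2185] rot [-3.141  0.     1.404] -> shift cm [ 1.527e+01  6.960e+00 -1.000e-02] turn z 0.8
```

View pics/w3.png

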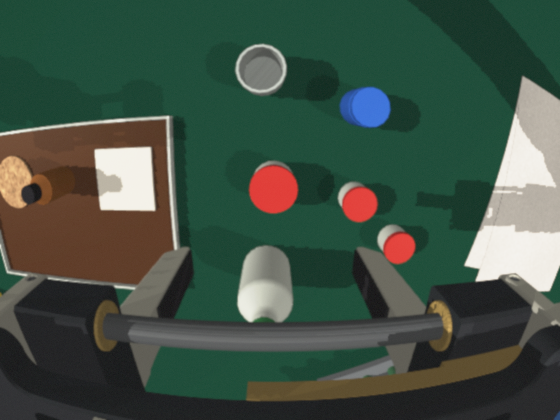

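```bash
python3 -m handwheel '[[-1,0.1,-0.1,4,0,0,0.8],[-1,0.1,-0.1,8,0,0,0.8],[-1,0.1,-0.1,12,0,0,0.8],[-1,0.1,-0.1,15,0,0,0.8],[-1,0.1,-0.1,18,0,0,0.8],[-1,0.1,-0.1,19.5,0,0,0.8],[-1,0.1,-0.1,20.3,0,0,0.8],[-1,0.1,-0.1,20.3,0,0,0.8]]' && python3 -m handwheel '[[1,0,0,0,0,0,0],[1,0,0,0,0,0,0],[1,0,0,0,0,0,0],[1,0,0,0,0,0,0],[1,0,0,0,0,0,0],[1,0,0,0,0,0,0],[1,0,0,0,0,0,0],[1,0,0,0,0,0,0]]' 25 && python3 -m handwheel '[[1,0,0,0,0,0,0],[1,0,0,0,0,0,0],[1,0,0,0,0,0,0]]' && python3 -m handwheel '[[1,0,0,-2,0,0,0],[1,0,0,-5,0,0,0],[1,0,0,-8,0,0,0],[1,0,0,-10,0,0,0],[1,0,0,-10,0,0,0],[1,0,0,-10,0,0,0]]'
python3 -c "
from h import *
go(.5475,.1165,1.39)"
```

```text
time: 8.88
tool_pos: [0.5842, 0.3018, 0.0145]
tool_rot: [-3.14, 0.002, 1.392]
force: [-0.4, 0.4, 0.8]
width: 0.0929
time: 9.55
tool_pos: [0.5849, 0.302, 0.016]
tool_rot: [3.141, -0.0, 1.392]
force: [0.5, -0.5, 2.6]
width: 0.0512
time: 9.8
tool_pos: [0.5849, 0.302, 0.016]
tool_rot: [3.141, -0.0, 1.392]
force: [-0.8, -0.7, 2.9]
width: 0.0514
time: 10.3
tool_pos: [0.5849, 0.3024, 0.1161]
tool_rot: [3.14, -0.001, 1.393]
force: [-0.7, -0.2, -1.4]
width: 0.0516
tcp [0.5849 0.3024 0.1161] rot [ 3.140e+00 -1.000e-03  1.393e+00] -> shift cm [-18.96  -0.39  -0.02] turn z 0.2
```

```bash
python3 -m handwheel '[[1,-2,0,0,0,0,0],[1,-5,-0.1,0,0,0,0],[1,-9,-0.2,0,0,0,0],[1,-13,-0.3,0,0,0,0],[1,-16,-0.4,0,0,0,0],[1,-18,-0.4,0,0,0,0],[1,-18.9,-0.4,0,0,0,0],[1,-18.9,-0.4,0,0,0,0]]' && python3 -m handwheel '[[1,0,0,2,0,0,0],[1,0,0,4,0,0,0],[1,0,0,6,0,0,0],[1,0,0,7.5,0,0,0],[1,0,0,8.3,0,0,0],[1,0,0,8.6,0,0,0],[1,0,0,8.6,0,0,0],[1,0,0,8.6,0,0,0]]'
python3 -c "
from h import *
go(.5475,.1165,1.39)"
```

```text
time: 10.97
tool_pos: [0.5463, 0.1133, 0.1137]
tool_rot: [-3.138, 0.003, 1.389]
force: [0.1, -0.1, -0.7]
width: 0.0515
time: 11.63
tool_pos: [0.5477, 0.1181, 0.0301]
tool_rot: [3.141, -0.001, 1.394]
force: [0.5, 0.9, -0.2]
width: 0.0512
tcp [0.5477 0.1181 0.0301] rot [ 3.141e+00 -1.000e-03  1.394e+00] -> shift cm [-0.16  0.01 -0.  ] turn z 0.2
```

```bash
python3 -m handwheel '[[1,-0.1,0,0.2,0,0,0],[1,-0.1,0,0.35,0,0,0],[1,-0.1,0,0.35,0,0,0],[1,-0.1,0,0.35,0,0,0],[-0.5,-0.1,0,0.3,0,0,0],[-0.5,-0.1,0,0.3,0,0,0],[-0.5,-0.1,0,0.3,0,0,0],[-0.5,-0.1,0,0.3,0,0,0]]' && python3 -m handwheel '[[-0.5,0,0,0,0,0,0],[-0.5,0,0,0,0,0,0],[-0.5,0,0,-3,0,0,0],[-0.5,0,0,-7,0,0,0],[-0.5,0,0,-11,0,0,0],[-0.5,0,0,-15,0,0,0],[-0.5,0,0,-19,0,0,0],[-1,0,0,-19,0,0,0]]'
python3 -c "
from h import *
go(.457,.311,1.39)"
```

```text
time: 12.3
tool_pos: [0.5472, 0.1159, 0.0269]
tool_rot: [3.141, -0.0, 1.393]
force: [-0.1, -0.2, 0.5]
width: 0.0696
time: 12.97
tool_pos: [0.551, 0.1188, 0.2249]
tool_rot: [3.128, -0.008, 1.393]
force: [0.7, 0.7, 0.0]
width: 0.0729
tcp [0.551  0.1188 0.2249] rot [ 3.128 -0.008  1.393] -> shift cm [ 17.25 -12.66  -0.04] turn z 0.2
```

```bash
python3 -m handwheel '[[-1,17.2,-12.6,0,0,0,0],[-1,17.2,-12.6,0,0,0,0],[-1,17.2,-12.6,0,0,0,0],[-1,17.2,-12.6,0,0,0,0],[-1,17.2,-12.6,0,0,0,0],[-1,17.2,-12.6,0,0,0,0],[-1,17.2,-12.6,0,0,0,0],[-1,17.2,-12.6,0,0,0,0]]'
python3 -c "
from h import *
go(.457,.311,1.39)
p,d=grab_frame('wrist');cv2.imwrite('pics/w4.png',p)"
```

```text
time: 13.63
tool_pos: [0.4538, 0.3068, 0.2163]
tool_rot: [3.141, 0.001, 1.393]
force: [0.2, -0.2, 0.2]
width: 0.0929
tcp [0.4538 0.3068 0.2163] rot [3.141e+00 1.000e-03 1.393e+00] -> shift cm [ 0.47  0.24 -0.  ] turn z 0.2
```

View pics/w4.png

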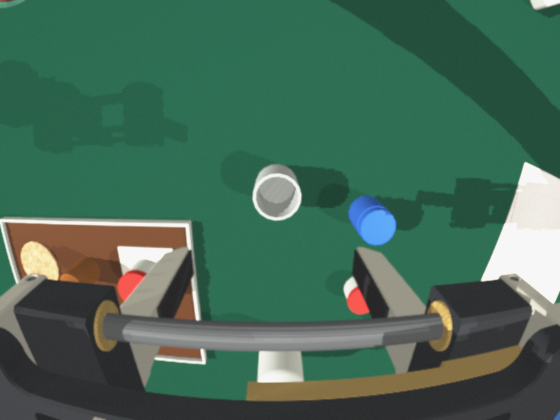

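Beaker rim is centred at about (277,195); the jar lid is at about (376,223), well clear of the right finger's path.

```bash
python3 -c "
from h import *
q=ray('wrist',277,195,.06);print(q);go(q[0],q[1],1.39)
q=ray('wrist',376,223,.058);print(q)"
```

```text
[0.45643808 0.30994686 0.06      ]
tcp [0.4546 0.3056 0.2161] rot [3.141e+00 2.000e-03 1.390e+00] -> shift cm [ 0.46  0.1  -0.  ] turn z 0.0
[0.50684941 0.41091984 0.058     ]
```

```bash
python3 -m handwheel '[[-1,0.4,0.1,4,0,0,0],[-1,0.4,0.1,8,0,0,0],[-1,0.4,0.1,12,0,0,0],[-1,0.4,0.1,15,0,0,0],[-1,0.4,0.1,18,0,0,0],[-1,0.4,0.1,19.2,0,0,0],[-1,0.4,0.1,19.6,0,0,0],[-1,0.4,0.1,19.6,0,0,0]]' && python3 -m handwheel '[[1,0,0,0,0,0,0],[1,0,0,0,0,0,0],[1,0,0,0,0,0,0],[1,0,0,0,0,0,0],[1,0,0,0,0,0,0],[1,0,0,0,0,0,0],[1,0,0,0,0,0,0],[1,0,0,0,0,0,0]]' 25 && python3 -m handwheel '[[1,0,0,0,0,0,0],[1,0,0,0,0,0,0],[1,0,0,0,0,0,0]]' && python3 -m handwheel '[[1,0,0,-2,0,0,0],[1,0,0,-5,0,0,0],[1,0,0,-8,0,0,0],[1,0,0,-11,0,0,0],[1,0,0,-13,0,0,0],[1,0,0,-13,0,0,0],[1,0,0,-13,0,0,0]]'
python3 -c "
from h import *
go(.511,-.081,1.39)"
```

```text
time: 14.35
tool_pos: [0.4561, 0.31, 0.0204]
tool_rot: [-3.141, 0.001, 1.39]
force: [0.3, 0.1, 0.0]
width: 0.0929
time: 15.02
tool_pos: [0.4553, 0.3112, 0.0209]
tool_rot: [3.141, 0.0, 1.393]
force: [-0.2, -0.6, 1.4]
width: 0.0488
time: 15.27
tool_pos: [0.4553, 0.3112, 0.0209]
tool_rot: [3.141, -0.0, 1.393]
force: [-0.0, -0.6, 3.2]
width: 0.0487
time: 15.85
tool_pos: [0.4555, 0.3112, 0.151]
tool_rot: [3.14, -0.001, 1.392]
force: [-0.9, -0.2, -1.2]
width: 0.0487
tcp [0.4555 0.3112 0.151 ] rot [ 3.140e+00 -1.000e-03  1.392e+00] -> shift cm [-3.761e+01  1.242e+01 -2.000e-02] turn z 0.1
```

```bash
python3 -m handwheel '[[1,-2,0.7,0,0,0,0],[1,-5,1.7,0,0,0,0],[1,-9,3,0,0,0,0],[1,-13,4.3,0,0,0,0],[1,-17,5.6,0,0,0,0],[1,-21,6.9,0,0,0,0],[1,-25,8.3,0,0,0,0],[1,-29,9.6,0,0,0,0]]' && python3 -m handwheel '[[1,-4,1.2,0,0,0,0],[1,-7,2.2,0,0,0,0],[1,-8.2,2.7,0,0,0,0],[1,-8.6,2.8,0,0,0,0],[1,-8.6,2.8,0,0,0,0],[1,-8.6,2.8,0,0,0,0],[1,-8.6,2.8,0,0,0,0]]'
python3 -c "
from h import *
go(.511,-.081,1.39)"
```

```text
time: 16.52
tool_pos: [0.4967, 0.0089, 0.1487]
tool_rot: [-3.138, 0.001, 1.393]
force: [0.6, -0.1, -1.4]
width: 0.0486
time: 17.1
tool_pos: [0.5098, -0.0758, 0.1504]
tool_rot: [-3.141, -0.001, 1.396]
force: [0.5, -0.2, -0.8]
width: 0.0488
tcp [ 0.5098 -0.0758  0.1504] rot [-3.141e+00 -1.000e-03  1.396e+00] -> shift cm [-0.49  0.21 -0.  ] turn z 0.4
```

```bash
python3 -m handwheel '[[1,-0.4,0.2,2,0,0,0],[1,-0.4,0.2,5,0,0,0],[1,-0.4,0.2,8,0,0,0],[1,-0.4,0.2,10,0,0,0],[1,-0.4,0.2,11,0,0,0],[1,-0.4,0.2,11.5,0,0,0],[1,-0.4,0.2,11.6,0,0,0],[1,-0.4,0.2,11.6,0,0,0]]' && python3 -m handwheel '[[1,0,0,0,0,0,0],[1,0,0,0,0,0,0],[1,0,0,0,0,0,0]]'
python3 -c "
from h import *
go(.511,-.081,1.39)"
```

```text
time: 17.77
tool_pos: [0.5123, -0.0817, 0.0355]
tool_rot: [3.14, -0.001, 1.394]
force: [1.2, -0.7, -0.2]
width: 0.0489
time: 18.02
tool_pos: [0.5122, -0.0826, 0.0356]
tool_rot: [3.14, -0.0, 1.392]
force: [-0.6, 0.5, -0.1]
width: 0.0488
tcp [ 0.5122 -0.0826  0.0356] rot [ 3.14  -0.     1.392] -> shift cm [ 0.14 -0.15 -0.  ] turn z 0.1
```

```bash
python3 -m handwheel '[[1,0.1,-0.1,0.2,0,0,0],[1,0.1,-0.1,0.4,0,0,0],[1,0.1,-0.1,0.45,0,0,0],[1,0.1,-0.1,0.45,0,0,0],[-0.5,0.1,-0.1,0.4,0,0,0],[-0.5,0.1,-0.1,0.4,0,0,0],[-0.5,0.1,-0.1,0.4,0,0,0],[-0.5,0.1,-0.1,0.4,0,0,0]]' && python3 -m handwheel '[[-0.5,0,0,0,0,0,0],[-0.5,0,0,0,0,0,0],[-0.5,0,0,-3,0,0,0],[-0.5,0,0,-7,0,0,0],[-0.5,0,0,-11,0,0,0],[-0.5,0,0,-15,0,0,0],[-0.5,0,0,-19,0,0,0],[-1,0,0,-19,0,0,0]]'
python3 -c "
from h import *
go(.509,.412,1.39)"
```

```text
time: 18.68
tool_pos: [0.5107, -0.0814, 0.0305]
tool_rot: [-3.141, -0.0, 1.393]
force: [-0.2, 0.6, 0.0]
width: 0.0681
time: 19.35
tool_pos: [0.5153, -0.08, 0.2281]
tool_rot: [3.127, -0.002, 1.393]
force: [0.4, 0.7, 0.1]
width: 0.0732
tcp [ 0.5153 -0.08    0.2281] rot [ 3.127e+00 -2.000e-03  1.393e+00] -> shift cm [48.31 -9.34 -0.05] turn z 0.2
```

```bash
python3 -m handwheel '[[-1,4,-0.8,0,0,0,0],[-1,8,-1.5,0,0,0,0],[-1,12,-2.3,0,0,0,0],[-1,16,-3.1,0,0,0,0],[-1,20,-3.9,0,0,0,0],[-1,24,-4.6,0,0,0,0],[-1,28,-5.4,0,0,0,0],[-1,32,-6.2,0,0,0,0]]' && python3 -m handwheel '[[-1,4,-0.8,0,0,0,0],[-1,8,-1.5,0,0,0,0],[-1,12,-2.3,0,0,0,0],[-1,15,-2.9,0,0,0,0],[-1,16.3,-3.2,0,0,0,0],[-1,16.3,-3.2,0,0,0,0],[-1,16.3,-3.2,0,0,0,0],[-1,16.3,-3.2,0,0,0,0]]'
python3 -c "
from h import *
go(.509,.412,1.39)
p,d=grab_frame('wrist');cv2.imwrite('pics/w5.png',p)
for lo in (150,190,210):
  for c in blobs(p,[100,150,lo],[125,255,255])[:1]:
    m=cv2.minEnclosingCircle(c);q=ray('wrist',*m[0],.058);print(m,q);go(q[0],q[1],1.39)"
```

```text
time: 20.02
tool_pos: [0.5061, 0.2463, 0.2203]
tool_rot: [3.142, 0.001, 1.392]
force: [1.1, -0.1, -0.4]
width: 0.0929
time: 20.68
tool_pos: [0.5051, 0.4079, 0.2203]
tool_rot: [3.14, 0.003, 1.39]
force: [0.5, 0.4, 0.1]
width: 0.0927
tcp [0.5051 0.4079 0.2203] rot [3.14e+00 3.00e-03 1.39e+00] -> shift cm [ 0.48  0.31 -0.  ] turn z -0.0
((279.0, 192.5), 24.026126861572266) [0.50667618 0.41420864 0.058     ]
tcp [0.5054 0.4076 0.2205] rot [3.140e+00 2.000e-03 1.389e+00] -> shift cm [ 0.67  0.01 -0.  ] turn z -0.1
((278.8529357910156, 193.2058868408203), 22.93618392944336) [0.50739458 0.41392513 0.058     ]
tcp [0.5054 0.4076 0.2205] rot [3.140e+00 2.000e-03 1.389e+00] -> shift cm [ 0.65  0.09 -0.  ] turn z -0.1
((279.5477600097656, 195.0573272705078), 20.96058464050293) [0.50948458 0.41428696 0.058     ]
tcp [0.5054 0.4076 0.2205] rot [3.140e+00 2.000e-03 1.389e+00] -> shift cm [ 0.73  0.29 -0.  ] turn z -0.1
```

View pics/w5.png

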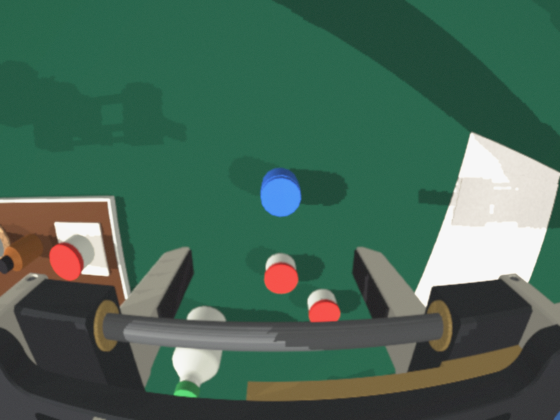

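```bash
python3 -m handwheel '[[-1,0.7,0.2,4,0,0,0],[-1,0.7,0.2,8,0,0,0],[-1,0.7,0.2,12,0,0,0],[-1,0.7,0.2,15,0,0,0],[-1,0.7,0.2,18,0,0,0],[-1,0.7,0.2,19.8,0,0,0],[-1,0.7,0.2,20.2,0,0,0],[-1,0.7,0.2,20.2,0,0,0]]' && python3 -m handwheel '[[1,0,0,0,0,0,0],[1,0,0,0,0,0,0],[1,0,0,0,0,0,0],[1,0,0,0,0,0,0],[1,0,0,0,0,0,0],[1,0,0,0,0,0,0],[1,0,0,0,0,0,0],[1,0,0,0,0,0,0]]' 25 && python3 -m handwheel '[[1,0,0,0,0,0,0],[1,0,0,0,0,0,0],[1,0,0,0,0,0,0]]' && python3 -m handwheel '[[1,0,0,-2,0,0,0],[1,0,0,-5,0,0,0],[1,0,0,-8,0,0,0],[1,0,0,-11,0,0,0],[1,0,0,-15,0,0,0],[1,0,0,-18,0,0,0],[1,0,0,-18,0,0,0],[1,0,0,-18,0,0,0]]'
python3 -c "
from h import *
go(.589,-.095,1.39)"
```

```text
time: 21.4
tool_pos: [0.5077, 0.4145, 0.0176]
tool_rot: [-3.141, 0.003, 1.39]
force: [0.4, 0.7, 0.3]
width: 0.0931
time: 22.07
tool_pos: [0.507, 0.4169, 0.0188]
tool_rot: [3.141, 0.001, 1.393]
force: [-1.1, -1.2, 1.0]
width: 0.0441
time: 22.32
tool_pos: [0.507, 0.4169, 0.0188]
tool_rot: [3.142, 0.001, 1.393]
force: [-0.2, -1.7, 0.5]
width: 0.0434
time: 22.98
tool_pos: [0.5074, 0.4183, 0.2005]
tool_rot: [3.139, -0.004, 1.393]
force: [0.8, 0.9, -1.8]
width: 0.0437
tcp [0.5074 0.4183 0.2005] rot [ 3.139 -0.004  1.393] -> shift cm [-49.07  17.12  -0.14] turn z 0.2
```

```bash
python3 -m handwheel '[[1,-3,1,0,0,0,0],[1,-6.5,2.3,0,0,0,0],[1,-10,3.5,0,0,0,0],[1,-13.5,4.7,0,0,0,0],[1,-17,5.9,0,0,0,0],[1,-20.5,7.2,0,0,0,0],[1,-24,8.4,0,0,0,0],[1,-27.5,9.6,0,0,0,0]]' && python3 -m handwheel '[[1,-3.5,1.2,0,0,0,0],[1,-7,2.4,0,0,0,0],[1,-10.5,3.7,0,0,0,0],[1,-14,4.9,0,0,0,0],[1,-17.5,6.1,0,0,0,0],[1,-20,7,0,0,0,0],[1,-21.4,7.5,0,0,0,0],[1,-21.4,7.5,0,0,0,0]]' && python3 -m handwheel '[[1,0,0,0,0,0,0],[1,0,0,0,0,0,0],[1,0,0,0,0,0,0]]'
python3 -c "
from h import *
go(.589,-.095,1.39)
p,d=grab_frame('wrist');cv2.imwrite('pics/w6.png',p)"
```

```text
time: 23.65
tool_pos: [0.5516, 0.1268, 0.1962]
tool_rot: [-3.138, 0.002, 1.393]
force: [0.9, 0.6, -1.3]
width: 0.0436
time: 24.32
tool_pos: [0.5875, -0.1008, 0.1952]
tool_rot: [-3.137, 0.004, 1.384]
force: [0.9, -0.4, -1.7]
width: 0.0432
time: 24.57
tool_pos: [0.5882, -0.0915, 0.1984]
tool_rot: [-3.14, -0.001, 1.397]
force: [0.5, 0.1, -0.9]
width: 0.0435
tcp [ 0.5882 -0.0915  0.1984] rot [-3.140e+00 -1.000e-03  1.397e+00] -> shift cm [-0.33  0.14 -0.  ] turn z 0.4
```

View pics/w6.png

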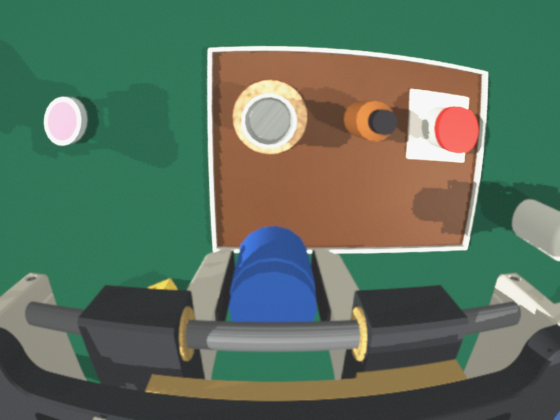

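```bash
python3 -m handwheel '[[1,-0.3,0.1,3,0,0,0],[1,-0.3,0.1,6,0,0,0],[1,-0.3,0.1,9,0,0,0],[1,-0.3,0.1,12,0,0,0],[1,-0.3,0.1,14.5,0,0,0],[1,-0.3,0.1,16,0,0,0],[1,-0.3,0.1,16.8,0,0,0],[1,-0.3,0.1,16.8,0,0,0]]' && python3 -m handwheel '[[1,0,0,0,0,0,0],[1,0,0,0,0,0,0],[1,0,0,0,0,0,0]]'
python3 -c "
from h import *
go(.589,-.095,1.39)"
```

```text
time: 25.28
tool_pos: [0.5881, -0.0963, 0.0292]
tool_rot: [-3.138, -0.0, 1.395]
force: [0.3, -0.1, -0.7]
width: 0.0436
time: 25.53
tool_pos: [0.5903, -0.0972, 0.0322]
tool_rot: [3.139, -0.0, 1.393]
force: [-0.1, -0.0, -1.4]
width: 0.0436
tcp [ 0.5903 -0.0972  0.0322] rot [ 3.139 -0.     1.393] -> shift cm [ 0.19 -0.16 -0.  ] turn z 0.2
```

```bash
python3 -m handwheel '[[1,0.2,-0.1,0.3,0,0,0],[1,0.2,-0.1,0.6,0,0,0],[1,0.2,-0.1,0.7,0,0,0],[1,0.2,-0.1,0.72,0,0,0],[1,0.2,-0.1,0.72,0,0,0],[-0.4,0.2,-0.1,0.7,0,0,0],[-0.4,0.2,-0.1,0.7,0,0,0],[-0.4,0.2,-0.1,0.7,0,0,0]]' && python3 -m handwheel '[[-0.4,0,0,0,0,0,0],[-0.4,0,0,0,0,0,0],[-0.4,0,0,-3,0,0,0],[-0.4,0,0,-7,0,0,0],[-0.4,0,0,-11,0,0,0],[-0.4,0,0,-15,0,0,0],[-0.4,0,0,-19,0,0,0],[-1,0,0,-19,0,0,0]]'
python3 -c "
from h import *
go(.4545,-.332,1.39)"
```

```text
time: 26.2
tool_pos: [0.5886, -0.0954, 0.0237]
tool_rot: [3.141, -0.0, 1.392]
force: [0.1, -0.0, -1.0]
width: 0.0589
time: 26.87
tool_pos: [0.5932, -0.0938, 0.2223]
tool_rot: [3.126, -0.003, 1.392]
force: [-0.3, 0.8, 0.4]
width: 0.0683
tcp [ 0.5932 -0.0938  0.2223] rot [ 3.126e+00 -3.000e-03  1.392e+00] -> shift cm [-25.9   -9.42  -0.22] turn z 0.1
```

```bash
python3 -m handwheel '[[-1,-25.9,-9.4,0,0,0,90],[-1,-25.9,-9.4,0,0,0,90],[-1,-25.9,-9.4,0,0,0,90],[-1,-25.9,-9.4,0,0,0,90],[-1,-25.9,-9.4,0,0,0,90],[-1,-25.9,-9.4,0,0,0,90],[-1,-25.9,-9.4,0,0,0,90],[-1,-25.9,-9.4,0,0,0,90]]' && python3 -m handwheel '[[-1,0,0,0,0,0,33],[-1,0,0,0,0,0,33],[-1,0,0,0,0,0,33],[-1,0,0,0,0,0,33],[-1,0,0,0,0,0,33],[-1,0,0,0,0,0,33],[-1,0,0,0,0,0,33]]'
python3 -c "
from h import *
p,d=grab_frame('wrist');cv2.imwrite('pics/w7.png',p)
for c in blobs(p,[150,20,150],[178,200,255])[:1]:
    m=cv2.minEnclosingCircle(c);q=ray('wrist',*m[0],.016);print(m,q);go(q[0],q[1],-.181)"
```

```text
time: 27.53
tool_pos: [0.4447, -0.3417, 0.2125]
tool_rot: [3.14, 0.006, 0.374]
force: [0.1, -0.6, -0.7]
width: 0.093
time: 28.12
tool_pos: [0.45, -0.3333, 0.2134]
tool_rot: [-3.142, 0.0, -0.181]
force: [0.2, -0.1, -0.0]
width: 0.0929
((277.125, 181.625), 20.4061336517334) [ 0.45532933 -0.33045446  0.016     ]
tcp [ 0.45   -0.3334  0.2134] rot [-3.141  0.    -0.181] -> shift cm [ 0.47 -0.38 -0.  ] turn z -0.0
```

View pics/w7.png

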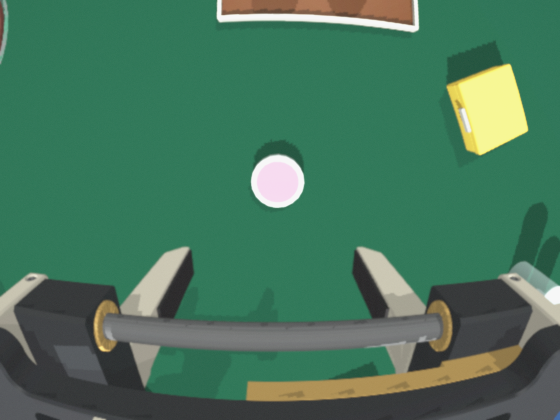

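```bash
python3 -m handwheel '[[-1,0.5,-0.3,4,0,0,0],[-1,0.5,-0.3,8,0,0,0],[-1,0.5,-0.3,12,0,0,0],[-1,0.5,-0.3,15,0,0,0],[-1,0.5,-0.3,17.5,0,0,0],[-1,0.5,-0.3,19,0,0,0],[-1,0.5,-0.3,20,0,0,0],[-1,0.5,-0.3,20.3,0,0,0]]' && python3 -m handwheel '[[-1,0,0,0.2,0,0,0],[-1,0,0,0.4,0,0,0],[-1,0,0,0.4,0,0,0],[-1,0,0,0.4,0,0,0]]'
python3 -c "
from h import *
go(.4555,-.331,-.181)"
```

```text
time: 28.83
tool_pos: [0.4548, -0.331, 0.0089]
tool_rot: [-3.14, 0.002, -0.182]
force: [0.3, -0.1, -0.1]
width: 0.0927
time: 29.17
tool_pos: [0.4561, -0.3319, 0.0076]
tool_rot: [3.141, -0.002, -0.183]
force: [-0.2, -0.6, 0.2]
width: 0.0934
tcp [ 0.4561 -0.3319  0.0076] rot [ 3.141e+00 -2.000e-03 -1.830e-01] -> shift cm [-0.08 -0.08 -0.  ] turn z -0.1
```

```bash
python3 -m handwheel '[[-1,0,0,0.2,0,0,0],[-1,0,0,0.4,0,0,0],[-1,0,0,0.4,0,0,0],[1,0,0,0.4,0,0,0],[1,0,0,0.4,0,0,0],[1,0,0,0.4,0,0,0],[1,0,0,0.4,0,0,0],[1,0,0,0.4,0,0,0]]' 20 && python3 -m handwheel '[[1,0,0,0,0,0,0],[1,0,0,0,0,0,0],[1,0,0,0,0,0,0],[1,0,0,0,0,0,0],[1,0,0,0,0,0,0],[1,0,0,0,0,0,0]]' && python3 -m handwheel '[[1,0,0,-2,0,0,0],[1,0,0,-5,0,0,0],[1,0,0,-8,0,0,0],[1,0,0,-11,0,0,0],[1,0,0,-14,0,0,0],[1,0,0,-14,0,0,0],[1,0,0,-14,0,0,0]]'
python3 -c "
from h import *
go(.547,.116,-.181)
p,d=grab_frame('top');cv2.imwrite('pics/t3.png',p)
for c in blobs(p,[0,170,110],[6,255,255])[:1]:
    m=cv2.minEnclosingCircle(c);print(m,ray('top',*m[0],.055));print(ray('top',*cv2.minAreaRect(c)[0],.055))
p,d=grab_frame('wrist');cv2.imwrite('pics/w8.png',p)"
```

```text
time: 29.83
tool_pos: [0.4556, -0.3315, 0.0027]
tool_rot: [-3.142, -0.0, -0.183]
force: [0.8, -0.1, -0.0]
width: 0.0643
time: 30.33
tool_pos: [0.4556, -0.3315, 0.0027]
tool_rot: [-3.142, -0.0, -0.183]
force: [-0.3, 0.2, -0.1]
width: 0.0594
time: 30.92
tool_pos: [0.4563, -0.332, 0.1442]
tool_rot: [3.14, -0.003, -0.184]
force: [-0.4, -0.5, -1.6]
width: 0.0595
tcp [ 0.4563 -0.332   0.1442] rot [ 3.14e+00 -3.00e-03 -1.84e-01] -> shift cm [  0.74 -45.71  -0.07] turn z -0.1
((248.85714721679688, 223.85714721679688), 10.618715286254883) [0.54749984 0.11574598 0.055     ]
[0.54716917 0.11541067 0.055     ]
```

View pics/w8.png

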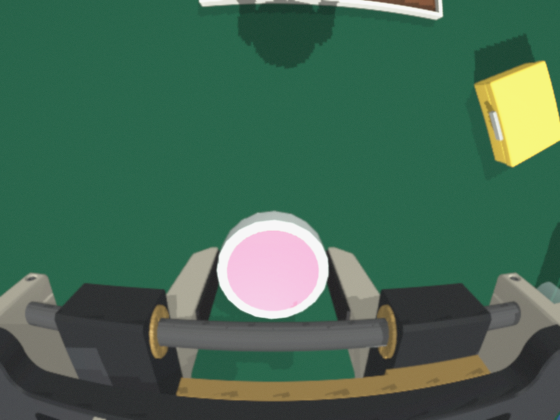

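```bash
python3 -m handwheel '[[1,0,-3,0,0,0,0],[1,0.1,-6.5,0,0,0,0],[1,0.2,-10,0,0,0,0],[1,0.2,-13.5,0,0,0,0],[1,0.3,-17,0,0,0,0],[1,0.3,-20.5,0,0,0,0],[1,0.4,-24,0,0,0,0],[1,0.4,-27.5,0,0,0,0]]' && python3 -m handwheel '[[1,0,-3.5,0,0,0,0],[1,0.1,-7,0,0,0,0],[1,0.2,-10.5,0,0,0,0],[1,0.2,-14,0,0,0,0],[1,0.3,-16.5,0,0,0,0],[1,0.3,-17.8,0,0,0,0],[1,0.3,-18.2,0,0,0,0],[1,0.3,-18.2,0,0,0,0]]' && python3 -m handwheel '[[1,0,0,0,0,0,0],[1,0,0,0,0,0,0],[1,0,0,0,0,0,0],[1,0,0,0,0,0,0]]'
python3 -c "
from h import *
go(.5473,.1156,-.181)"
```

```text
time: 31.68
tool_pos: [0.5085, -0.0603, 0.1409]
tool_rot: [3.141, 0.004, -0.184]
force: [0.7, 0.4, -0.5]
width: 0.0597
time: 32.35
tool_pos: [0.545, 0.1163, 0.1415]
tool_rot: [3.14, 0.002, -0.182]
force: [0.1, -0.3, -1.1]
width: 0.0601
time: 32.68
tool_pos: [0.5458, 0.1148, 0.1427]
tool_rot: [3.141, -0.0, -0.186]
force: [0.2, -0.1, -0.3]
width: 0.0592
tcp [0.5458 0.1148 0.1427] rot [ 3.141 -0.    -0.186] -> shift cm [ 0.13 -0.11 -0.  ] turn z -0.3
```

```bash
python3 -m handwheel '[[1,0.1,-0.1,2,0,0,0],[1,0.1,-0.1,4,0,0,0],[1,0.1,-0.1,6,0,0,0],[1,0.1,-0.1,7,0,0,0],[1,0.1,-0.1,7.6,0,0,0],[1,0.1,-0.1,7.7,0,0,0],[1,0.1,-0.1,7.7,0,0,0],[1,0.1,-0.1,7.7,0,0,0]]'
python3 -c "
from h import *
go(.5473,.1156,-.181)
p,d=grab_frame('side');cv2.imwrite('pics/s2.png',cv2.resize(p[150:330,180:360],None,fx=3,fy=3,interpolation=cv2.INTER_CUBIC))"
```

```text
time: 33.35
tool_pos: [0.5477, 0.1176, 0.0667]
tool_rot: [-3.141, -0.002, -0.183]
force: [-0.1, 0.2, -0.9]
width: 0.0595
tcp [0.5477 0.1176 0.0667] rot [-3.141e+00 -2.000e-03 -1.830e-01] -> shift cm [-0.   0.2 -0. ] turn z -0.1
```

View pics/s2.png

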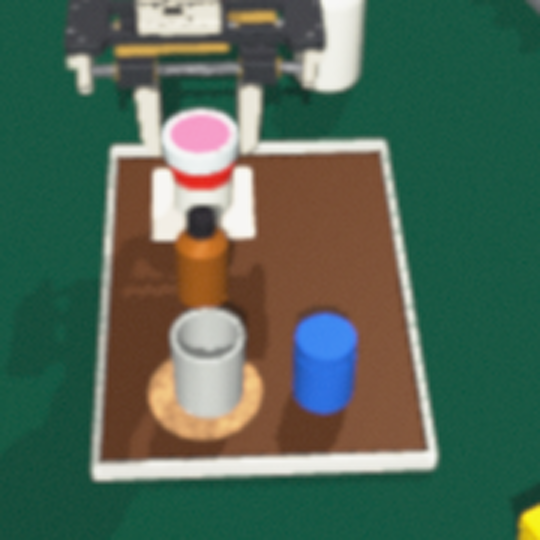

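The dish hangs directly over the red lid, and the beaker, bottle and jar all stand in place. Next I lower it the last 9 mm.

```bash
python3 -m handwheel '[[1,0,0.15,0.3,0,0,0],[1,0,0.15,0.5,0,0,0],[1,0,0.15,0.7,0,0,0],[1,0,0.15,0.8,0,0,0],[1,0,0.15,0.8,0,0,0],[1,0,0.15,0.8,0,0,0]]'
python3 -c "
from h import *
go(.5473,.1156,-.181)"
```

```text
time: 33.9
tool_pos: [0.5466, 0.1158, 0.0577]
tool_rot: [3.142, 0.0, -0.183]
force: [-0.0, -0.7, 0.2]
width: 0.0599
tcp [0.5466 0.1158 0.0577] rot [ 3.142  0.    -0.183] -> shift cm [ 0.07  0.01 -0.  ] turn z -0.1
```

```bash
python3 -m handwheel '[[1,0,0,0.05,0,0,0],[1,0,0,0.05,0,0,0],[-1,0,0,0,0,0,0],[-1,0,0,0,0,0,0],[-1,0,0,0,0,0,0],[-1,0,0,0,0,0,0],[-1,0,0,0,0,0,0],[-1,0,0,0,0,0,0]]' && python3 -m handwheel '[[-1,0,0,0,0,0,0],[-1,0,0,-2,0,0,0],[-1,0,0,-5,0,0,0],[-1,0,0,-8,0,0,0],[-1,0,0,-12,0,0,0],[-1,0,0,-16,0,0,0],[-1,0,0,-16,0,0,0]]' && python3 -m handwheel '[[-1,0,4,0,0,0,0],[-1,0,8,0,0,0,0],[-1,0,12,0,0,0,0],[-1,0,16,0,0,0,0],[-1,0,20,0,0,0,0],[-1,0,24,0,0,0,0],[-1,0,28,0,0,0,0],[-1,0,32,0,0,0,0]]' && python3 -m handwheel '[[-1,0,4,0,0,0,0],[-1,0,8,0,0,0,0],[-1,0,12,0,0,0,0],[-1,0,12,0,0,0,0],[-1,0,12,0,0,0,0],[-1,0,12,0,0,0,0],[-1,0,12,0,0,0,0],[-1,0,12,0,0,0,0]]'
python3 - <<'E'
from h import *
T,_=grab_frame('top');S,_=grab_frame('side')
cv2.imwrite('pics/t4.png',cv2.resize(T[120:300,200:400],None,fx=4,fy=4,interpolation=cv2.INTER_CUBIC)[:600,:800]);cv2.imwrite('pics/s4.png',cv2.resize(S[110:340,170:430],None,fx=3,fy=2.6))
for k,lo,hi,z in(('dish',[160,60,150],[178,200,255],.071),('jar',[108,170,215],[125,255,255],.064),('cork',[8,80,150],[20,200,255],.01),('slide',[22,180,150],[32,255,255],.034)):
    for n,I in(('top',T),('side',S)):
        for c in blobs(I,lo,hi)[:2]:
            m=cv2.minAreaRect(c)[0];print(k,n,np.round(m),ray(n,*m,z)[:2].round(4))
E
```

```text
time: 34.57
tool_pos: [0.5466, 0.1159, 0.0576]
tool_rot: [-3.141, 0.0, -0.183]
force: [-0.6, -0.9, -0.4]
width: 0.0918
time: 35.15
tool_pos: [0.5512, 0.118, 0.2259]
tool_rot: [-3.134, -0.015, -0.184]
force: [0.9, 0.4, 0.5]
width: 0.0929
time: 35.82
tool_pos: [0.4876, -0.2006, 0.2176]
tool_rot: [3.141, -0.0, -0.183]
force: [1.1, 0.8, 0.4]
width: 0.093
time: 36.48
tool_pos: [0.4672, -0.3147, 0.2178]
tool_rot: [-3.141, -0.0, -0.18]
force: [0.1, -0.7, -0.4]
width: 0.0928
dish top [248. 224.] [0.5472 0.1176]
cork top [331. 240.] [ 0.512  -0.0806]
cork side [220. 280.] [ 0.4515 -0.0676]
cork side [248. 294.] [ 0.5043 -0.1152]
slide top [410. 146.] [ 0.7391 -0.2733]
slide side [34. 76.] [-0.0494  0.9752]
slide side [386. 334.] [ 0.7364 -0.284 ]
```

View pics/t4.png

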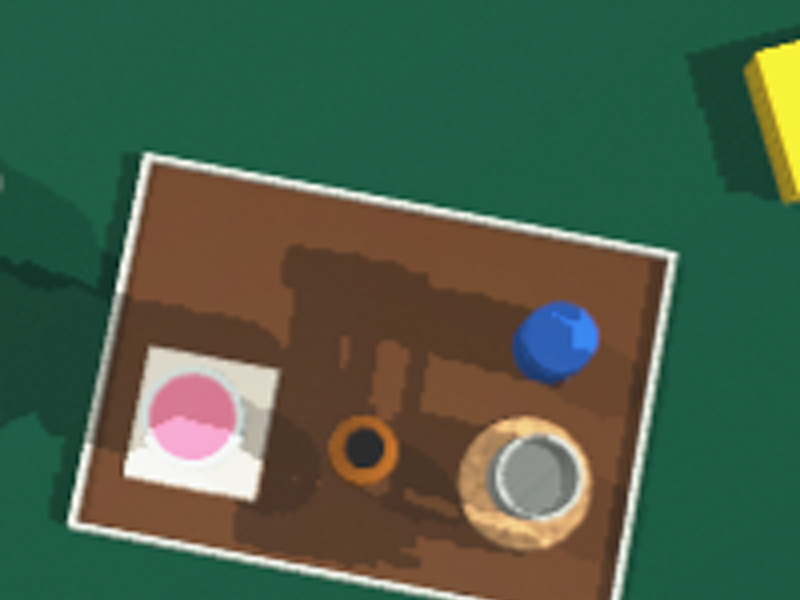

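View pics/s4.png

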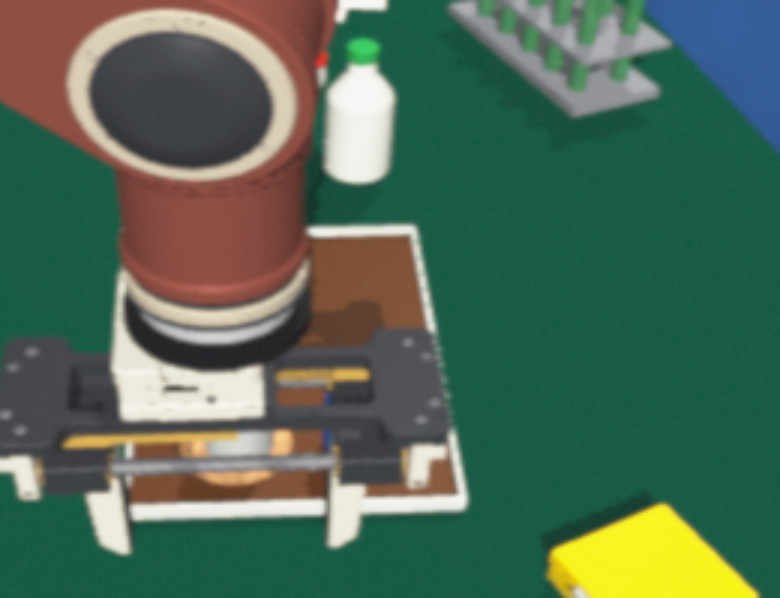

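```bash
python3 - <<'E'
from h import *
A=-.1815;r=np.array([[np.cos(A),np.sin(A)],[-np.sin(A),np.cos(A)]])
tile=np.array([.5475,.1163]);mat=np.array([.5112,-.081]);tr=(tile+mat)/2
for n,u,v,z,ref in(('dish/tile',248,224,.071,tile),('beaker/mat',334.5,239.3,.07,mat),('bottle/tray',291,232.3,.088,tr),('jar/mat',340.2,204.5,.064,mat)):
    q=ray('top',u,v,z)[:2];print(n,q.round(4),'tray axes mm',(r@(q-ref)*1000).round(1))
_,d=grab_frame('top');c=get_calibration('top');P=np.array(c['pose'])
for n,u,v,h in(('dish',248,224,8),('jar',340,204,6)):
    V,U=np.mgrid[v-h:v+h+1,u-h:u+h+1];D=d[V,U];w=np.stack([(U-c['cx'])/c['fx']*D,(V-c['cy'])/c['fy']*D,D],-1).reshape(-1,3)@P[:3,:3].T+P[:3,3]
    k=abs(w[:,2]-np.median(w[:,2]))<.006;w=w[k];f=np.linalg.lstsq(np.c_[w[:,:2],np.ones(len(w))],w[:,2],rcond=None)[0];print(n,'z',np.median(w[:,2]).round(4),'tilt',f[:2].round(3))
E
```

```text
dish/tile [0.5461 0.1164] tray axes mm [-1.4 -0.1]
beaker/mat [ 0.512  -0.0806] tray axes mm [0.7 0.5]
bottle/tray [0.5267 0.0189] tray axes mm [-2.8  0.8]
jar/mat [ 0.5925 -0.0956] tray axes mm [82.6  0.3]
dish z 0.0722 tilt [-0.001 -0.003]
jar z 0.0649 tilt [-0.006  0.012]
```

All five are within tolerance, flat and released, and the arm is clear, so I am handing the job in.

```bash
python3 -c "
from cell import *
print(finish_job())"
```

```text
the job is handed in; nothing more can be done
None
```

I laid out the tray and handed the job in at about 37 s of the 128 s allowed. The hand-in reports no verdict.

I placed the bottle, the largest red-lidded pot, the beaker, the jar and then the dish on the pot. My last checks were from the top camera, with offsets along the tray axes:

| Item | Measured offset (tray x, y) | Tolerance |
|---|---|---|
| Dish from tile centre | -1.4, -0.1 mm | 12 mm, measured from the pot axis |
| Beaker from mat centre | 0.7, 0.5 mm | 12 mm |
| Bottle from midway point | -2.8, 0.8 mm | 15 mm |
| Jar from mat centre | 82.6 mm behind, 0.3 mm sideways | 61–97 mm behind, 15 mm sideways |

- **Pot:** the dish hides it now. Before the dish went on, it measured within about 1 mm of the tile centre.
- **Upright and seated:** the depth readings show the dish and jar tops level within about 0.013 rad and at the right heights. The pot, beaker and bottle were checked only by eye in the pictures.
- **Last side view:** the arm blocked most of the tray, so it added no check of the final layout. I did not repeat it.
- **Bystanders:** the slide box re-measured within 3 mm of its starting place. The wash bottle still looked upright and in place, but I did not re-measure it.

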